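# Pack up the pencil-building bench

## Robot

A 6-joint arm with a two-finger parallel gripper is mounted at the origin on the work surface. World frame = base frame: x ahead of the robot, y to its left, z up, the work surface at z = 0. Lengths are in m, angles in rad, forces in N, time in s.
With the tool pointing down it reaches from about 0.325 to 0.9 m from the base axis. Payload 6.1 kg.
Tool frame: the origin (TCP) lies midway between the tips of the shut fingers; the grasp point (between the pads) lies 19 mm behind it; z points along the fingers, y is the line along which they close (so a half turn about z gives the same grasp; the last joint's range is limited). The gripper opens to 85 mm and grips with 20 to 120 N. Pads are 22 mm wide; open, the fingers measure 114 mm over their backs; the gripper's body (76 mm by 85 mm) begins 54 mm behind the grasp point. The pads swing forward as they close: fully open they stand 13 mm farther back than shut.
Start: joints at [-1.337, 0.22, 1.526, -0, 1.395, -0.126], TCP at [0.22, -0.585, 0.231] pointing down, gripper open.
Joint ranges: [-2.98, 2.98], [-0.91, 2.08], [0.09, 2.57], [-1.24, 4.39], [0.2, 2.65], [-2.68, 2.68]. Speed limits (rad/s): [2.57, 2.57, 3.01, 3.14, 3.14, 3.14].

## Interface

Orientations are given as [roll, pitch, yaw] about the fixed x, y, z axes, in that order (R = Rz(yaw) Ry(pitch) Rx(roll)).
In Python, from plant import movep, move_l, set_joints, gripper_to, hold, inverse_kinematics, observe, get_image, get_calibration, Unreachable, job_done gives the robot as it stands. Calls block until the motion is done:
- movep(position, orientation): joint-space move of the TCP to a pose.
- move_l(position, feed=0.15, rotation=None, max_force=None): straight line of the TCP; rotation=None keeps the orientation; feed is the mean speed in m/s. With max_force (N) it stops when the force on the tool has changed by that much, and returns True; else False.
- set_joints(angles): joint-space move.
- gripper_to(opening, f_grip=None): finger opening in m; f_grip is the grip in N (None keeps the last); returns when the fingers have stopped.
- hold(seconds).
- inverse_kinematics(position, orientation): joint angles nearest the present ones, or None.
- observe(): the state.
- get_image(name): name is "scene" or "top"; returns (picture, depth): 400x640x3 uint8, red, green, blue; 400x640 float32, m along the optical axis (not along the pixel's ray), 0 where there is no reading.
- get_calibration(name): a dict with "intrinsics" (3x3 intrinsics, pixels), "dist_coeffs" ([k1, k2, p1, p2, k3] as OpenCV has them; the pictures are not rectified), "world_from_camera" (4x4, takes a point from camera to world coordinates). Camera axes: x right, y down, z forward; pixel columns grow to the right and rows downward; lengths in m; the calibration is good to about 2 mm. A picture is of the moment at which its call begins. get_calibration takes no time and is no camera call.
A pose or a line that the arm cannot do raises Unreachable and nothing moves.
- job_done(): hands the job in; it is judged then, once.
The state is a dict: "time_s": time; "q": joint angles; "joint_velocities": joint speeds; "joint_torque": joint torques, N m; "eef_pos": TCP position; "tcp_rot": TCP orientation; "ft_force": force on the tool from outside, world axes, zero at the start; "torque": the same for the moment, N m; "opening": finger opening in m; "grasp_force": force on a finger pad.
Only numpy, scipy, OpenCV 4.12 (cv2) and the standard library are available. Lean on these libraries where they do the work, as an engineer would, in place of code of your own. Each camera call takes 0.05 s, during which the arm holds its last target. There are 200 camera calls.

## Task

Pack up the pencil bench: nest the three empty metal pots inside one another by size, standing upright on the table with the largest outermost, and lay every loose orange barrel, the brass ruler and the steel clutch housing flat on the floor of the tray, each in a compartment of its own that fits its length and direction. The barrels in the tray must all have their steel noses pointing away from the ruler and clutch end. Leave the rack, push caps, eraser plug, lead case and mug where they are.

Things in the scene. Friction and masses are not known exactly. Their poses are not given: they have to be found in the camera images.
- tray: Shallow fixed wooden tray, 214 mm along its x, 184 mm along its y; origin under its centre, on the table. Floor 4 mm thick; rims and blocks reach 14 mm above the table. Its -x part has four parallel barrel compartments along tray x, 45 mm apart; its +x end has two crosswise ones. Compartments are narrowed by blocks at their two ends only; the middle is open sideways for fingers.
- slot1 (a point): Centre of the floor of a barrel compartment (4 mm above the table); axes as the tray's. The compartment runs along x, 122 mm long, 25 mm wide between its end blocks; the middle 54 mm of its length is open to both sides, also through the outer rim. Any barrel may go in any of the four.
- slot2 (a point): Centre of the floor of a barrel compartment (4 mm above the table); axes as the tray's. The compartment runs along x, 122 mm long, 25 mm wide between its end blocks; the middle 54 mm of its length is open to both sides, also through the outer rim. Any barrel may go in any of the four.
- slot3 (a point): Centre of the floor of a barrel compartment (4 mm above the table); axes as the tray's. The compartment runs along x, 122 mm long, 25 mm wide between its end blocks; the middle 54 mm of its length is open to both sides, also through the outer rim. Any barrel may go in any of the four.
- slot4 (a point): Centre of the floor of a barrel compartment (4 mm above the table); axes as the tray's. The compartment runs along x, 122 mm long, 25 mm wide between its end blocks; the middle 54 mm of its length is open to both sides, also through the outer rim. Any barrel may go in any of the four.
- slot_ruler (a point): Centre of the floor of the ruler compartment (4 mm above the table); axes as the tray's. It runs along y, 104 mm long, 30 mm wide between its end blocks; in the middle 48 mm of its length the free width is 80 mm between walls 14 mm high.
- slot_clutch (a point): Centre of the floor of the shorter compartment, for the clutch housing (4 mm above the table); axes as the tray's. It runs along y, 68 mm long, 30 mm wide between its end blocks; in the middle 48 mm of its length the free width is 80 mm between walls 14 mm high.
- barrel1_c (a point): Orange pencil barrel, rounded square section 14 x 14 mm, 110 mm long, about 25 g, lying on the table (may be absent). Point at its centre, half-way up; +x points to its tapered steel nose, which takes the last 24 mm. Grasp across the 14 mm at the centre.
- barrel2_c (a point): Orange pencil barrel, rounded square section 14 x 14 mm, 110 mm long, about 25 g, lying on the table (may be absent). Point at its centre, half-way up; +x points to its tapered steel nose, which takes the last 24 mm. Grasp across the 14 mm at the centre.
- barrel3_c (a point): Orange pencil barrel, rounded square section 14 x 14 mm, 110 mm long, about 25 g, lying on the table (may be absent). Point at its centre, half-way up; +x points to its tapered steel nose, which takes the last 24 mm. Grasp across the 14 mm at the centre.
- barrel4_c (a point): Orange pencil barrel, rounded square section 14 x 14 mm, 110 mm long, about 25 g, lying on the table (may be absent). Point at its centre, half-way up; +x points to its tapered steel nose, which takes the last 24 mm. Grasp across the 14 mm at the centre.
- ruler_c (a point): Stubby brass ruler, flat bar 96 x 20 x 6 mm, about 90 g. Point at its centre, half-way up; x along its length, y across its 20 mm width.
- clutch_c (a point): Knurled steel clutch housing, 60 mm long round body of 20 mm diameter with a 20 mm square flange near each end (so it does not roll), about 100 g. Point at its centre; x along its length.
- pot_large_c (a point): Large of three empty straight-sided round aluminium pots: outer diameter 92 mm, height 50 mm, wall 4 mm, floor 8 mm thick, open on top. Point on its axis, half-way up; z up its axis.
- pot_medium_c (a point): Medium of three empty straight-sided round aluminium pots: outer diameter 62 mm, height 66 mm, wall 4 mm, floor 8 mm thick, open on top. Point on its axis, half-way up; z up its axis. Once seated in the large pot it stands 24 mm above that pot's rim.
- pot_small_c (a point): Small of three empty straight-sided round aluminium pots: outer diameter 40 mm, height 82 mm, wall 4 mm, floor 8 mm thick, open on top. Point on its axis, half-way up; z up its axis. Once seated in the medium pot it stands 24 mm above that pot's rim.
- cap1: Chrome push cap standing upright, 18 mm diameter, 30 mm tall; origin under its centre. Not part of the job.
- cap2: Chrome push cap standing upright, 18 mm diameter, 30 mm tall; origin under its centre. Not part of the job.
- eraser: Grey rubber eraser plug standing upright, 20 mm diameter, 28 mm tall; origin under its centre. Not part of the job.
- lead_case: Clear plastic lead case lying flat, 50 x 80 x 14 mm; origin under its centre. Not part of the job.
- mug: Blue mug, 76 mm diameter, 90 mm tall, handle at its +y; origin under its centre. Not part of the job.
Not all that is in view belongs to the job. What is shaped like the part that bears pot_small_c but brown is not meant.

How it is judged:
At the end, for the whole second after the job is handed in: Barrels lie on the floor of barrel compartments, noses to the tray's -x end, ruler and clutch in theirs (centres within 10 to 12 mm and 4 mm in height, 0.2 rad); medium pot in large (axes within 14 mm), small in medium (10 mm), seated within 5 mm, upright to 0.08 rad; all at rest (x of barrel1_c in the frame of tray between -0.054 and -0.03 m and z of barrel1_c in the frame of tray between 0.007 and 0.015 m and linear speed of each of barrel1, barrel2, barrel3, barrel4, ruler, clutch, pot_medium, pot_small below 0.02 m/s and (y of barrel1_c in the frame of tray between -0.0775 and -0.0575 m or y of barrel1_c in the frame of tray between -0.0325 and -0.0125 m or y of barrel1_c in the frame of tray between 0.0125 and 0.0325 m or y of barrel1_c in the frame of tray between 0.0575 and 0.0775 m) and angle between the x axis of each of barrel1_c, barrel2_c, barrel3_c, barrel4_c and the x axis of tray, either way round below 0.2 rad and x of slot_ruler in the frame of barrel1_c below -0.05 m and x of barrel2_c in the frame of tray between -0.054 and -0.03 m and z of barrel2_c in the frame of tray between 0.007 and 0.015 m and (y of barrel2_c in the frame of tray between -0.0775 and -0.0575 m or y of barrel2_c in the frame of tray between -0.0325 and -0.0125 m or y of barrel2_c in the frame of tray between 0.0125 and 0.0325 m or y of barrel2_c in the frame of tray between 0.0575 and 0.0775 m) and x of slot_ruler in the frame of barrel2_c below -0.05 m and x of barrel3_c in the frame of tray between -0.054 and -0.03 m and z of barrel3_c in the frame of tray between 0.007 and 0.015 m and (y of barrel3_c in the frame of tray between -0.0775 and -0.0575 m or y of barrel3_c in the frame of tray between -0.0325 and -0.0125 m or y of barrel3_c in the frame of tray between 0.0125 and 0.0325 m or y of barrel3_c in the frame of tray between 0.0575 and 0.0775 m) and x of slot_ruler in the frame of barrel3_c below -0.05 m and x of barrel4_c in the frame of tray between -0.054 and -0.03 m and z of barrel4_c in the frame of tray between 0.007 and 0.015 m and (y of barrel4_c in the frame of tray between -0.0775 and -0.0575 m or y of barrel4_c in the frame of tray between -0.0325 and -0.0125 m or y of barrel4_c in the frame of tray between 0.0125 and 0.0325 m or y of barrel4_c in the frame of tray between 0.0575 and 0.0775 m) and x of slot_ruler in the frame of barrel4_c below -0.05 m and x of ruler_c in the frame of tray between 0.053 and 0.073 m and z of ruler_c in the frame of tray between 0.003 and 0.011 m and y of ruler_c in the frame of tray between -0.046 and -0.026 m and angle between the x axis of each of ruler_c, clutch_c and the y axis of tray, either way round below 0.2 rad and x of clutch_c in the frame of tray between 0.053 and 0.073 m and z of clutch_c in the frame of tray between 0.01 and 0.018 m and y of clutch_c in the frame of tray between 0.044 and 0.064 m and horizontal distance between pot_medium_c and pot_large_c below 0.014 m and z of pot_medium_c in the frame of pot_large_c between 0.011 and 0.021 m and horizontal distance between pot_small_c and pot_medium_c below 0.01 m and z of pot_small_c in the frame of pot_medium_c between 0.011 and 0.021 m and angle between each of pot_large_c, pot_medium_c, pot_small_c's own z axis and vertical below 0.08 rad and height (world z) of pot_large_c below 0.03 m); the robot touches nothing.
It fails at once if the cap1 is shoved more than 50 mm or knocked over (distance of cap1 from where it was at the start of the episode above 0.05 m or angle between cap1's own z axis and vertical above 0.6 rad).
It fails at once if the cap2 is shoved more than 50 mm or knocked over (distance of cap2 from where it was at the start of the episode above 0.05 m or angle between cap2's own z axis and vertical above 0.6 rad).
It fails at once if the eraser is shoved more than 50 mm or knocked over (distance of eraser from where it was at the start of the episode above 0.05 m or angle between eraser's own z axis and vertical above 0.6 rad).
It fails at once if the lead_case is shoved more than 50 mm or knocked over (distance of lead_case from where it was at the start of the episode above 0.05 m or angle between lead_case's own z axis and vertical above 0.6 rad).
It fails at once if the mug is shoved more than 50 mm or knocked over (distance of mug from where it was at the start of the episode above 0.05 m or angle between mug's own z axis and vertical above 0.6 rad).
Of barrel1, barrel2, barrel3, barrel4 only 2 to 4 are there at a start; the rules pass over those that are not, and their reading is None.
At some moment in a run one of barrel1, barrel2, barrel3, barrel4, ruler, clutch may be knocked a few centimetres aside while the robot is not near it.
It also fails if it takes over 210 s, if anything falls off the work surface, if the arm or the gripper's body presses on something with over 40 N, if the wrist force passes 120 N, or if a joint passes its speed limit or range.

## Working session

There is one attempt and no reset: what is moved stays moved. The work goes in short steps, each a Python script; the robot and the scene stay as the last script left them, time stands still between calls to the robot, and variables do not carry over. Pictures are saved under pics/ and viewed, at most 14 in all, crops included, and the job is handed in when it is done.

```bash
mkdir -p pics; ls; cat > h.py <<'E'
import numpy as np, cv2
from plant import *
def snap(n,f=None):
    im,d=get_image(n)
    if f: cv2.imwrite('pics/'+f,im[:,:,::-1])
    return im,d
E
python3 - <<'E'
from h import *
np.set_printoptions(precision=4,suppress=True)
for n in('top','scene'):
    im,d=snap(n,n+'0.png'); np.savez(n+'0.npz',im=im,d=d); c=get_calibration(n); print(n,c); print((d>0).mean(), d[d>0].min(),d.max())
o=observe(); print(o)
E
```

```text
pics
top {'intrinsics': array([[405.7194,   0.    , 320.8813],
       [  0.    , 405.7194, 197.4524],
       [  0.    ,   0.    ,   1.    ]]), 'dist_coeffs': array([-0.0352,  0.    ,  0.    ,  0.    ,  0.    ]), 'world_from_camera': array([[ 0.0133, -0.9944,  0.1046,  0.413 ],
       [-0.9999, -0.0126,  0.0074,  0.0063],
       [-0.006 , -0.1047, -0.9945,  1.0693],
       [ 0.    ,  0.    ,  0.    ,  1.    ]])}
0.99590234375 0.43235463 1.9525812
scene {'intrinsics': array([[480.8056,   0.    , 320.2751],
       [  0.    , 480.8056, 200.0272],
       [  0.    ,   0.    ,   1.    ]]), 'dist_coeffs': array([-0.0809,  0.    ,  0.    ,  0.    ,  0.    ]), 'world_from_camera': array([[ 0.8433,  0.3804, -0.3797,  0.9748],
       [ 0.5371, -0.6225,  0.5692, -0.664 ],
       [-0.0198, -0.6839, -0.7293,  0.9591],
       [ 0.    ,  0.    ,  0.    ,  1.    ]])}
0.996203125 0.60352045 3.7049851
{'time_s': 0.1, 'q': array([-1.3371,  0.2212,  1.5275, -0.    ,  1.3947, -0.1261]), 'joint_velocities': array([-0.0014, -0.0025, -0.0021, -0.    , -0.0013, -0.0016]), 'joint_torque': array([  0.0014, -49.8244, -39.0547,  -0.0001,   0.0056,   0.    ]), 'eef_pos': array([ 0.2199, -0.5845,  0.2303]), 'tcp_rot': array([-3.1399, -0.0002,  0.3598]), 'ft_force': array([0.2205, 0.4368, 0.5331]), 'torque': array([-0.0147,  0.0476, -0.0366]), 'grasp_force': 0.0, 'opening': 0.08523368225621213}
```

View pics/top0.png

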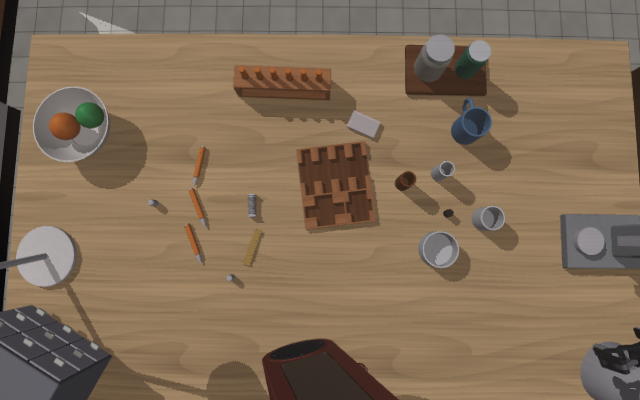

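View pics/scene0.png

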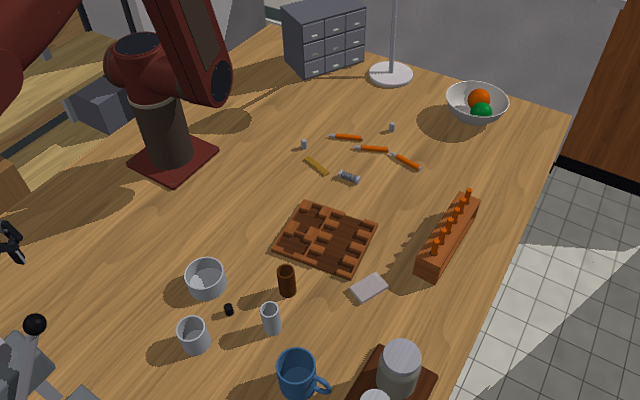

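The top view shows three orange barrels at about (199,166), (198,207) and (193,243), the clutch at (252,205) and the ruler at (253,247). The tray is at (337,187). The pots are at (439,250) large, (489,218) medium and (443,171) small, with a brown decoy at (405,181). The rack at (283,82), caps at (153,203) and (230,278), case at (364,124), mug at (470,125) and eraser at (448,213) stay put.

Next come enlarged crops and blob measurements from depth in both views.

```bash
cat >> h.py <<'E'
def world(n,d):
    c=get_calibration(n); h,w=d.shape
    u,v=np.meshgrid(np.arange(w),np.arange(h))
    p=cv2.undistortPoints(np.stack([u,v],-1).reshape(-1,1,2).astype(np.float64),c['intrinsics'],c['dist_coeffs']).reshape(h,w,2)
    P=np.dstack([p*d[...,None],d]); T=c['world_from_camera']
    return P@T[:3,:3].T+T[:3,3]
def pix(n,X):
    c=get_calibration(n); T=np.linalg.inv(c['world_from_camera'])
    return cv2.projectPoints(np.atleast_2d(X).astype(float),cv2.Rodrigues(T[:3,:3])[0],T[:3,3],c['intrinsics'],c['dist_coeffs'])[0][:,0]
def omask(im):
    hsv=cv2.cvtColor(im,cv2.COLOR_RGB2HSV); return cv2.inRange(hsv,(5,180,120),(13,255,255))
def blobs(mask,mina=15):
    n,l,s,c=cv2.connectedComponentsWithStats(mask.astype(np.uint8)); return [(l==i,s[i,4],c[i]) for i in range(1,n) if s[i,4]>=mina]
E
python3 - <<'E'
from h import *
np.set_printoptions(precision=4,suppress=True)
for n in('top','scene'):
    f=np.load(n+'0.npz'); im,d=f['im'],f['d']; W=world(n,d)
    tb=(np.abs(W[...,2])<.02)&(W[...,0]>.25)&(W[...,0]<.85)&(abs(W[...,1])<.5)
    print(n,'table z median',np.median(W[tb][:,2]))
    m=(W[...,2]>.0045)&(W[...,2]<.2)&(W[...,0]>.2)&(W[...,0]<.9)&(abs(W[...,1])<.6)
    for b,a,c in blobs(m):
        p=W[b]; print(n,a,c.round(0),'xyz mean',p.mean(0),'zmax',np.percentile(p[:,2],95),'ext',np.ptp(p[:,:2],axis=0), im[b].mean(0).round())
t=cv2.imread('pics/top0.png'); 
a=cv2.resize(t[135:295,130:280],None,fx=3.7,fy=3.7,interpolation=cv2.INTER_CUBIC); cv2.imwrite('pics/cA.png',a)
a=cv2.resize(t[130:280,290:510],None,fx=3.6,fy=3.6,interpolation=cv2.INTER_CUBIC); cv2.imwrite('pics/cB.png',a)
E
```

```text
top table z median 0.00020063010569337791
top 3914 [448.  70.] xyz mean [ 0.8532 -0.3103  0.064 ] zmax 0.1383800524823968 ext [0.0941 0.2227] [84. 74. 67.]
top 2962 [282.  82.] xyz mean [0.8182 0.1176 0.0614] zmax 0.11323142487266023 ext [0.0958 0.2668] [114.  75.  51.]
top 411 [102. 123.] xyz mean [0.7077 0.5844 0.0578] zmax 0.0761961365401716 ext [0.1536 0.0411] [94. 97. 86.]
top 1077 [471. 124.] xyz mean [ 0.7163 -0.3705  0.0512] zmax 0.09012581070950151 ext [0.1087 0.0749] [54. 63. 77.]
top 560 [363. 124.] xyz mean [ 0.7232 -0.0956  0.0134] zmax 0.016954630480808485 ext [0.0742 0.0908] [148. 138. 138.]
top 943 [330. 154.] xyz mean [ 0.6394 -0.0083  0.0103] zmax 0.016265540004406675 ext [0.1031 0.1837] [105.  71.  49.]
top 219 [198. 164.] xyz mean [0.6089 0.3403 0.0125] zmax 0.0163206552247926 ext [0.1079 0.0283] [141.  93.  61.]
top 342 [443. 171.] xyz mean [ 0.5928 -0.2951  0.0518] zmax 0.08299748263317226 ext [0.0391 0.0391] [102.  98.  98.]
top 18 [365. 168.] xyz mean [ 0.6036 -0.1029  0.0059] zmax 0.007578704971216687 ext [0.0215 0.0134] [81. 54. 39.]
top 2089 [335. 200.] xyz
[... 2909 characters left out ...]
369. 287.] xyz mean [ 0.7253 -0.0996  0.0135] zmax 0.017057996653769357 ext [0.0734 0.0905] [148. 138. 138.]
scene 591 [270. 318.] xyz mean [ 0.5969 -0.3003  0.0536] zmax 0.08223820473682675 ext [0.0408 0.0403] [100. 101. 104.]
scene 92 [228. 309.] xyz mean [ 0.4901 -0.3201  0.0221] zmax 0.030473439419872312 ext [0.0205 0.0186] [22. 22. 22.]
scene 1031 [193. 334.] xyz mean [ 0.4747 -0.4135  0.038 ] zmax 0.06627513507253907 ext [0.0979 0.062 ] [104. 105. 108.]
scene 2771 [384. 371.] xyz mean [ 0.8585 -0.293   0.087 ] zmax 0.13938957277741437 ext [0.0922 0.1636] [101.  93.  90.]
scene 1874 [299. 374.] xyz mean [ 0.7164 -0.37    0.0509] zmax 0.09043771569446193 ext [0.1334 0.0967] [40. 62. 84.]
```

View pics/cA.png

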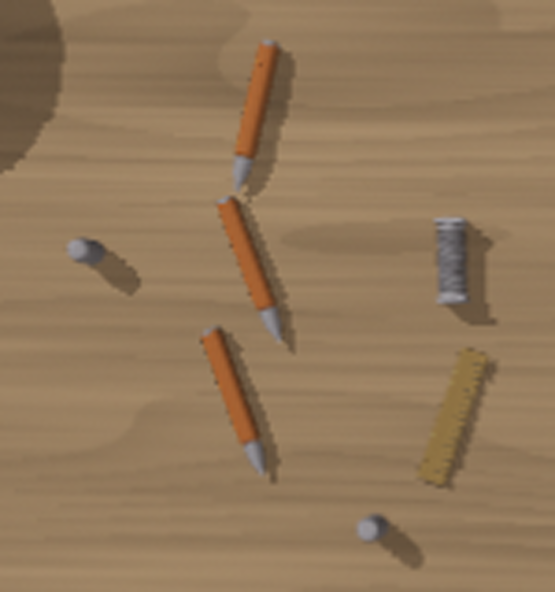

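View pics/cB.png

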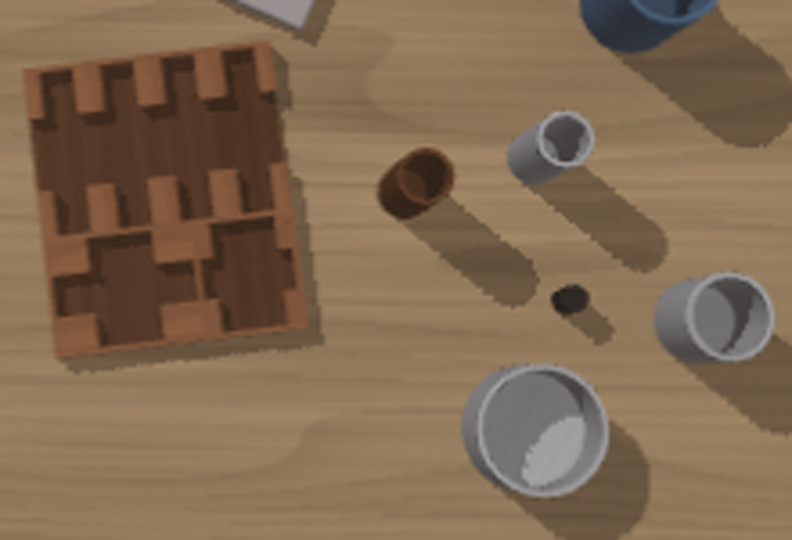

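The crops show the barrel noses at crop A (240,185), (280,335) and (262,470), all towards the robot. The clutch is at (452,260) and the ruler at (453,417). In crop B the long ruler compartment is at bottom left (125,290) and the short clutch one at bottom right (250,275), so tray +x points towards the robot and the barrels need a half turn.

Possible confusions:
- **Barrels:** the rack's orange items at (283,75) and the orange ball at (65,126) are not loose barrels.
- **Small pot:** the brown decoy is at (405,181). The grey pot at (443,171) is the one I want.

Next I measure everything from both views.

```bash
cat >> h.py <<'E'
def views():
    o={}
    for n in('top','scene'):
        im,d=get_image(n); o[n]=(im,world(n,d))
    return o
def cells(W,lo,hi,x0,x1,y0,y1,mina=15):
    m=(W[...,2]>lo)&(W[...,2]<hi)&(W[...,0]>x0)&(W[...,0]<x1)&(W[...,1]>y0)&(W[...,1]<y1)
    return blobs(m,mina)
def tray(V):
    r=[]
    for n,(im,W) in V.items():
        p=np.vstack([W[b] for b,a,c in cells(W,.009,.02,.4,.69,-.16,.13,12)])
        (c,s,a)=cv2.minAreaRect(p[:,:2].astype(np.float32))
        B=cv2.boxPoints((c,s,a)); e=[B[1]-B[0],B[2]-B[1]]; L=max(e,key=np.linalg.norm)
        y=np.arctan2(L[1],L[0])
        if np.cos(y)>0:y+=np.pi
        y%=2*np.pi
        r.append([*c,*sorted(s),y]); 
    return np.array(r)
def items(V,box=(.25,.72,.13,.52)):
    """loose parts: name,[x,y,yaw(nose),len,wid,ztop] per view"""
    out=[]
    for n,(im,W) in V.items():
        om=omask(im)>0; hsv=cv2.cvtColor(im,cv2.COLOR_RGB2HSV)
        for b,a,c in cells(W,.0045,.05,*box,30):
            p=W[b]; zt=np.percentile(p[:,2],90)
            t=p[p[:,2]>zt-.005][:,:2]
            (cc,s,an)=cv2.minAreaRect(p[:,:2].astype(np.float32))
            u,sv,vt=np.linalg.svd(t-t.mean(0)); ax=vt[0]
            q=(p[:,:2]-t.mean(0))@ax; L=np.ptp(q); ctr=t.mean(0)+ax*(q.max()+q.min())/2
            perp=np.array([-ax[1],ax[0]]); w=(t-ctr)@perp; ctr=ctr+perp*(w.max()+w.min())/2
            f=om[b].mean()
            if zt>.026: k='cap'
            elif f>.3:
                k='barrel'; oc=W[b&om][:,:2].mean(0)
                if (oc-ctr)@ax>0: ax=-ax
            elif zt<.012:k='ruler'
            else:k='clutch'
            out.append((k,n,np.array([*ctr,np.arctan2(ax[1],ax[0]),L,np.ptp(w),zt])))
    return out
def pots(V):
    """rim circles: centre, radius, z"""
    g={'large':(.392,-.289,.05),'medium':(.474,-.415,.066),'small':(.594,-.297,.082)}; r={}
    for k,(x,y,z) in g.items():
        r[k]=[]
        for n,(im,W) in V.items():
            m=(abs(W[...,2]-z)<.006)&(np.hypot(W[...,0]-x,W[...,1]-y)<.07)
            p=W[m]; (c,rad)=cv2.minEnclosingCircle(p[:,:2].astype(np.float32)); r[k].append([*c,rad,np.median(p[:,2])])
        r[k]=np.array(r[k])
    return r
E
python3 - <<'E'
from h import *
np.set_printoptions(precision=4,suppress=True)
V={}
for n in('top','scene'):
    f=np.load(n+'0.npz'); V[n]=(f['im'],world(n,f['d']))
print(tray(V))
for i in sorted(items(V),key=lambda i:(i[0],i[2][0])): print(*i)
for k,v in pots(V).items(): print(k,v)
T=tray(V).mean(0)
def tw(x,y): c,s=np.cos(T[4]),np.sin(T[4]); return np.array([T[0]+c*x-s*y,T[1]+s*x+c*y])
for nm,x,y in [('s1',-.042,-.0675),('s2',-.042,-.0225),('s3',-.042,.0225),('s4',-.042,.0675),('r',.063,-.036),('c',.063,.054)]:
    p=tw(x,y); print(nm,p,[np.median(W[np.hypot(W[...,0]-p[0],W[...,1]-p[1])<.007][:,2]) for im,W in V.values()])
for p in [(.4,-.29,.05),(.6,.34,.1),(.55,-.03,.02)]: print(inverse_kinematics(p,[np.pi,0,0.113]))
print(inverse_kinematics((.5,.34,.02),[np.pi,0,3.5]),inverse_kinematics((.6,-.03,.02),[np.pi,0,.11]))
E
```

```text
[[ 0.5592 -0.0218  0.1844  0.2144  3.2742]
 [ 0.5586 -0.0224  0.1865  0.2157  3.2769]]
cap top [0.3142 0.2426 3.1159 0.0169 0.0125 0.0308]
cap scene [ 0.3159  0.2415 -0.6005  0.0177  0.0123  0.0305]
cap top [0.5039 0.455  2.5374 0.0172 0.0146 0.0313]
cap scene [ 0.5064  0.4521 -0.8132  0.0193  0.0109  0.029 ]
clutch top [ 0.3999  0.3453 -2.7444  0.11    0.0146  0.0149]
clutch scene [0.4014 0.343  0.3942 0.1073 0.0186 0.0152]
clutch top [ 0.4942  0.3373 -2.7291  0.11    0.0155  0.0153]
clutch scene [0.4988 0.3372 0.4042 0.1027 0.0189 0.0144]
clutch top [ 0.5015  0.1956 -3.0587  0.0585  0.0188  0.021 ]
clutch scene [0.5039 0.1938 0.0685 0.0618 0.0222 0.0199]
clutch top [0.6048 0.3419 2.9575 0.1093 0.0156 0.0158]
clutch scene [ 0.6053  0.3401 -0.222   0.107   0.017   0.0153]
ruler top [0.3932 0.192  2.8729 0.0956 0.0203 0.0086]
ruler scene [ 0.403   0.1875 -0.3683  0.078   0.0235  0.0084]
large [[ 0.3939 -0.2867  0.047   0.0489]
 [ 0.395  -0.2863  0.0477  0.0489]]
medium [[ 0.4726 -0.4123  0.032   0.0648]
 [ 0.4733 -0.4145  0.0323  0.0649]]
small [[ 0.5938 -0.2967  0.0203  0.0813]
 [ 0.5933 -0.2968  0.0207  0.0808]]
s1 [0.5915 0.0504] [np.float64(0.003777257279593993), np.float64(0.0034404201126783107)]
s2 [0.5976 0.0058] [np.float64(0.0034291889782636087), np.float64(0.003369587237713967)]
s3 [ 0.6036 -0.0388] [np.float64(0.00476560486331723), np.float64(0.005728240330405865)]
s4 [ 0.6096 -0.0834] [np.float64(0.00386475587643742), np.float64(0.004601906746812379)]
r [0.4917 0.0052] [np.float64(0.003901512018458897), np.float64(0.0029690114559681735)]
c [ 0.5037 -0.084 ] [np.float64(0.0027815615564399376), np.float64(0.0053944765188133625)]
[-0.7871  0.126   2.0053 -0.      1.0103  0.6707]
[ 0.4013  0.4824  1.4481 -0.      1.2111  1.8591]
[-0.1977  0.2987  1.8675 -0.      0.9754  1.2601]
[ 0.4668  0.4075  1.7227  0.      1.0113 -1.4624] [-0.1812  0.3997  1.7335 -0.      1.0084  1.2796]
```

```bash
python3 - <<'E'
s=open('h.py').read()
s=s.replace("om=omask(im)>0; hsv=cv2.cvtColor(im,cv2.COLOR_RGB2HSV)","hsv=cv2.cvtColor(im,cv2.COLOR_RGB2HSV); om=(hsv[...,1]>150)&(W[...,2]>.0095)")
s=s.replace("elif f>.3:","elif L>.09 and zt>.012:")
s+='''
def R(y): return [np.pi,0,y]
def st(tag):
    o=observe(); print(tag,'t%.1f'%o['time_s'],'pos',o['eef_pos'].round(4),'yaw %.3f'%o['tcp_rot'][2],'open %.4f'%o['opening'],'gf %.0f'%o['grasp_force'],'F',o['ft_force'].round(1)); return o
'''
open('h.py','w').write(s)
E
python3 - <<'E'
from h import *
np.set_printoptions(precision=4,suppress=True)
V=views()
for i in sorted(items(V),key=lambda i:(i[0],i[2][0])): print(*i)
P={k:v.mean(0)[:2] for k,v in pots(V).items()}; y=np.pi/2
def go(src,dst,zp,zd,opn,zh):
    a,b=P[src],P[dst]
    movep([*a,zp+.09],R(y)); gripper_to(.085); st('above')
    print('hit',move_l([*a,zp],.12,max_force=15)); gripper_to(opn-.01,40); st('grip')
    move_l([*a,zh],.2); st('lift')
    move_l([*b,zh],.25); move_l([*b,zd+.02],.15)
    print('hit',move_l([*b,zd-.002],.04,max_force=10)); st('down')
    gripper_to(.085); move_l([*b,zh+.04],.2); st('off')
go('medium','large',.040,.048,.062,.125)
E
```

```text
barrel top [ 0.4003  0.3451 -2.7393  0.1106  0.0144  0.0155]
barrel scene [ 0.4013  0.3438 -2.7499  0.1068  0.0173  0.0149]
barrel top [ 0.4942  0.3379 -2.7324  0.1099  0.0147  0.0152]
barrel scene [ 0.4959  0.3365 -2.7191  0.1085  0.0172  0.0144]
barrel scene [0.6047 0.3404 2.9469 0.1095 0.016  0.0146]
barrel top [0.6051 0.3418 2.9609 0.1094 0.0145 0.0159]
cap top [0.3142 0.2433 3.0994 0.0171 0.0128 0.0305]
cap scene [ 0.316   0.2403 -1.589   0.017   0.0107  0.0297]
cap scene [ 0.5047  0.4527 -1.0597  0.017   0.0095  0.0305]
cap top [ 0.5051  0.4552 -2.7661  0.0169  0.0126  0.0304]
clutch top [ 0.5016  0.1955 -3.0577  0.0589  0.0189  0.0212]
clutch scene [0.5022 0.1942 0.0842 0.0616 0.0222 0.0207]
ruler top [0.3928 0.1934 2.8619 0.0942 0.0219 0.0088]
ruler scene [ 0.399   0.1884 -0.446   0.0769  0.0237  0.0077]
above t1.6 pos [ 0.4737 -0.4141  0.1305] yaw 1.569 open 0.0850 gf 0 F [-0.1  0.6  0.7]
hit False
grip t2.9 pos [ 0.4752 -0.414   0.0418] yaw 1.571 open 0.0613 gf 44 F [-0.3 -0.2  5.7]
lift t3.5 pos [ 0.474  -0.4125  0.1242] yaw 1.571 open 0.0612 gf 44 F [ 0.7  0.5 -1.7]
hit True
down t5.2 pos [ 0.3946 -0.2874  0.0496] yaw 1.571 open 0.0612 gf 44 F [-1.3  0.3  5.4]
off t6.3 pos [ 0.3941 -0.2865  0.1639] yaw 1.571 open 0.0851 gf 0 F [-0.4  0.1 -0.2]
```

```bash
python3 - <<'E'
from h import *
np.set_printoptions(precision=4,suppress=True)
y=np.pi/2
movep([.5936,-.2967,.17],R(y)); V=views()
def rim(x,y,z,rad):
    r=[]
    for n,(im,W) in V.items():
        m=(abs(W[...,2]-z)<.006)&(np.hypot(W[...,0]-x,W[...,1]-y)<rad)
        p=W[m]
        if len(p)>8: c,q=cv2.minEnclosingCircle(p[:,:2].astype(np.float32)); r.append([*c,q,np.median(p[:,2])])
    return np.array(r)
m=rim(.394,-.287,.074,.04); print('medium',m,'large',rim(.394,-.287,.05,.06))
ok=abs(m[:,2]-.031)<.004
if ok.any():
    b=m[ok].mean(0)[:2]; a=[.5936,-.2967]
    print('hit',move_l([*a,.059],.15,max_force=15)); gripper_to(.03,40); st('grip')
    move_l([*a,.17],.2); st('lift'); move_l([*b,.17],.25); move_l([*b,.095],.15)
    print('hit',move_l([*b,.072],.04,max_force=10)); st('down')
    gripper_to(.07); move_l([*b,.2],.2)
    movep([.6,-.1,.3],R(y)); st('off'); V=views(); 
    print('small',rim(*b,.098,.04),'medium',rim(*b,.074,.04),'large',rim(*b,.05,.06))
    print(tray(V))
    for i in sorted(items(V),key=lambda i:(i[0],i[2][0])): print(*i)
    cv2.imwrite('pics/t1.png',V['top'][0][:,:,::-1])
E
```

```text
medium [[ 0.3944 -0.2867  0.0323  0.073 ]] large [[ 0.3946 -0.2873  0.0473  0.049 ]]
hit False
grip t8.6 pos [ 0.5943 -0.2971  0.06  ] yaw 1.571 open 0.0380 gf 41 F [-0.1  0.4  3.5]
lift t9.3 pos [ 0.5927 -0.2962  0.1683] yaw 1.571 open 0.0380 gf 40 F [-0.3 -0.3 -0.7]
hit True
down t11.4 pos [ 0.3949 -0.2872  0.0756] yaw 1.571 open 0.0381 gf 41 F [-0.8 -0.2  3.3]
off t13.8 pos [ 0.5991 -0.1008  0.2987] yaw 1.570 open 0.0701 gf 0 F [ 0.9 -0.2 -0.7]
small [[ 0.3936 -0.2864  0.0203  0.097 ]
 [ 0.3945 -0.2869  0.0209  0.0969]] medium [[ 0.3931 -0.2873  0.0312  0.0737]
 [ 0.3956 -0.2871  0.0319  0.0731]] large [[ 0.3931 -0.2878  0.046   0.0493]
 [ 0.3949 -0.2873  0.047   0.0494]]
[[ 0.5594 -0.0217  0.1841  0.2146  3.2742]
 [ 0.5586 -0.023   0.1895  0.2157  3.2776]]
barrel top [ 0.3998  0.3453 -2.7405  0.1104  0.0139  0.0155]
barrel top [ 0.4944  0.3378 -2.7273  0.1103  0.0149  0.0151]
barrel scene [ 0.4986  0.3375 -2.7286  0.1027  0.0213  0.0147]
barrel scene [0.6051 0.3408 2.9505 0.1082 0.0165 0.0152]
barrel top [0.6063 0.3413 2.969  0.1128 0.0146 0.016 ]
cap top [0.314  0.2435 2.6085 0.0159 0.0129 0.0309]
cap scene [ 0.5051  0.4525 -1.0169  0.0186  0.01    0.0292]
cap top [ 0.5051  0.455  -3.0709  0.0178  0.0125  0.0301]
clutch scene [0.4151 0.3509 0.3793 0.0762 0.0171 0.0148]
clutch top [ 0.5015  0.1956 -3.0562  0.0588  0.0193  0.0211]
clutch scene [0.5099 0.1925 0.1704 0.0471 0.0221 0.0196]
ruler top [0.3924 0.1923 2.8671 0.094  0.0214 0.0088]
ruler scene [ 0.3961  0.1903 -0.2972  0.0898  0.0213  0.0076]
```

View pics/t1.png

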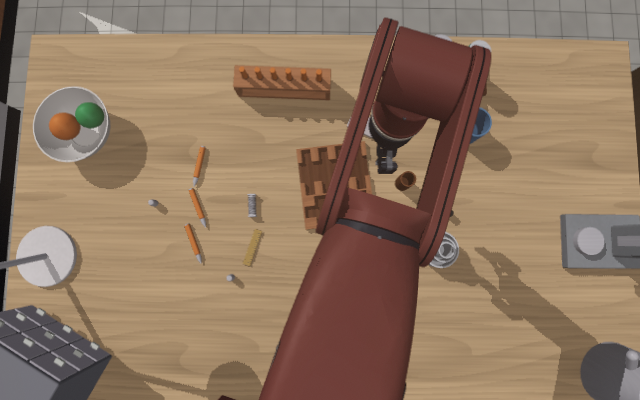

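Pots are nested and seated (rims measured at 50, 73 and 97 mm, coaxial within about 2 mm). Next, the first barrel.

```bash
cat >> h.py <<'E'
SLOT={'s1':(-.042,-.0675),'s2':(-.042,-.0225),'s3':(-.042,.0225),'s4':(-.042,.0675),'ruler':(.063,-.036),'clutch':(.063,.054)}
T=np.array([.5590,-.0220,3.2756])
def slot(k):
    x,y=SLOT[k]; c,s=np.cos(T[2]),np.sin(T[2]); return np.array([T[0]+c*x-s*y,T[1]+s*x+c*y])
LEN={'barrel':.11,'ruler':.096,'clutch':.06}
def park(): movep([.3,-.55,.3],R(.36))
def find(kind,V=None):
    V=V or views(); I=[i for i in items(V,(.25,.72,.13,.55)) if i[0]==kind]; g=[]
    for k,n,v in I:
        if abs(v[3]-LEN[kind])>.009: continue
        for h in g:
            if np.hypot(*(h[0][:2]-v[:2]))<.02: h.append(v); break
        else: g.append([v])
    out=[]
    for h in g:
        m=np.mean(h,0); m[2]=h[0][2]; out.append(m)
        print(kind,m,len(h),'spread',np.ptp(np.array(h)[:,:2],axis=0))
    return out
def pick(v,yaw,z=.004,opn=.04,f=40):
    movep([v[0],v[1],.1],R(yaw)); gripper_to(opn)
    print('hit',move_l([v[0],v[1],z],.1,max_force=12)); gripper_to(0,f); st('grip')
    move_l([v[0],v[1],.1],.2); o=st('lift'); return o['opening']
def place(p,yaw,z,rel):
    movep([*p,.1],R(yaw)); move_l([*p,z+.015],.12)
    print('hit',move_l([*p,z],.04,max_force=8)); st('down'); gripper_to(rel); move_l([*p,.12],.15)
def barrel(s,z=.004):
    b=min(find('barrel'),key=lambda v:v[0]); 
    if pick(b,(b[2]+.6)%(2*np.pi)-.6,z)>.009: place(slot(s),T[2]-np.pi,z+.0045,.032)
    park()
E
python3 - <<'E'
from h import *
np.set_printoptions(precision=4,suppress=True)
park(); st('park'); barrel('s1'); st('end')
im,_=snap('top'); cv2.imwrite('pics/t2.png',cv2.resize(im[120:290,140:400,::-1],None,fx=3,fy=3,interpolation=cv2.INTER_CUBIC))
E
```

```text
park t15.8 pos [ 0.301  -0.5494  0.3001] yaw 0.362 open 0.0702 gf 0 F [0.1 0.2 0.1]
barrel [0.6051 0.3408 2.9635 0.1092 0.0157 0.0155] 2 spread [0.0001 0.0014]
barrel [ 0.4953  0.3375 -2.7311  0.1102  0.017   0.0152] 2 spread [0.001  0.0014]
barrel [ 0.4017  0.345  -2.7485  0.1081  0.0182  0.0153] 2 spread [0.002  0.0012]
hit False
grip t21.0 pos [0.4024 0.3455 0.0049] yaw -2.748 open 0.0125 gf 41 F [-0.2  0.   4.9]
lift t21.6 pos [0.401  0.3446 0.0991] yaw -2.749 open 0.0124 gf 41 F [ 0.1 -0.5 -0.5]
hit True
down t25.2 pos [0.5919 0.0505 0.0089] yaw 0.134 open 0.0129 gf 41 F [-1.   0.6  4.6]
end t28.9 pos [ 0.3007 -0.5494  0.2996] yaw 0.361 open 0.0322 gf 0 F [-1.1  0.8 -0.4]
```

View pics/t2.png

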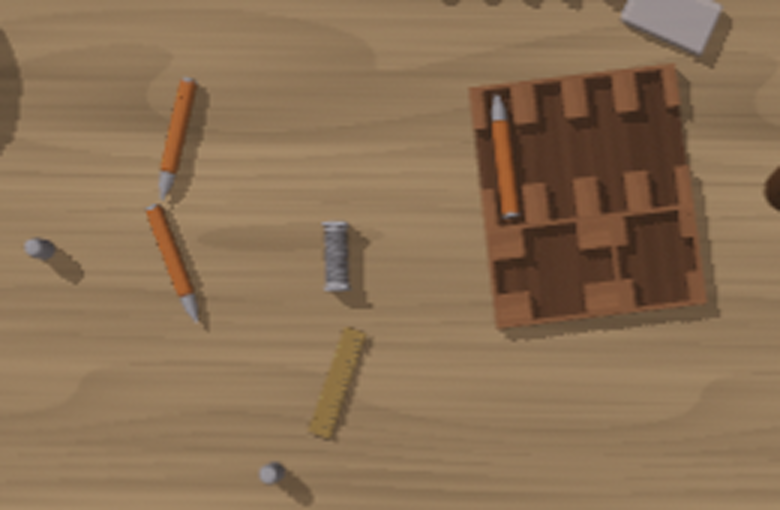

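The first barrel lies in the left compartment at (505,155), nose away from the ruler end. Two barrels are left, at (178,135) and (173,265). I'll do those with a fresh look before each, then the clutch and the ruler.

```bash
cat >> h.py <<'E'
def cross(kind,z,zd,rel,f):
    v=find(kind)[0]; t=T[2]-np.pi/2
    yaw=min([v[2]+k*np.pi for k in(-2,-1,0,1,2)],key=lambda a:abs(a-t)); print('yaw',yaw,t)
    if pick(v,yaw,z,.045,f)>.014: place(slot(kind),t,zd,rel)
    park()
E
python3 - <<'E'
from h import *
np.set_printoptions(precision=4,suppress=True)
barrel('s2'); barrel('s3')
cross('clutch',.005,.0095,.036,60)
cross('ruler',.002,.0062,.036,60); st('end')
im,_=snap('top'); cv2.imwrite('pics/t3.png',cv2.resize(im[120:290,140:400,::-1],None,fx=3,fy=3,interpolation=cv2.INTER_CUBIC))
E
```

```text
barrel [0.605  0.3411 2.9728 0.1103 0.016  0.0156] 2 spread [0.0021 0.0009]
barrel [ 0.4949  0.3374 -2.7316  0.1092  0.016   0.0153] 2 spread [0.0018 0.0005]
hit False
grip t34.0 pos [0.4957 0.3378 0.005 ] yaw -2.732 open 0.0129 gf 41 F [-0.7  0.2  4.6]
lift t34.6 pos [0.4942 0.337  0.099 ] yaw -2.732 open 0.0125 gf 41 F [-0.3 -0.1 -1.2]
hit True
down t38.2 pos [0.5979 0.0059 0.009 ] yaw 0.134 open 0.0126 gf 41 F [-2.2 -0.3  5.3]
barrel [0.6054 0.3418 2.9643 0.109  0.0159 0.0153] 2 spread [0.0009 0.0002]
hit False
grip t46.9 pos [0.6062 0.3421 0.0052] yaw 2.964 open 0.0126 gf 42 F [-0.1 -0.4  4.4]
lift t47.6 pos [0.6047 0.3414 0.0989] yaw 2.964 open 0.0129 gf 41 F [-0.6  0.1 -0.2]
hit True
down t50.7 pos [ 0.604  -0.0388  0.0092] yaw 0.134 open 0.0127 gf 42 F [-1.8  1.3  5. ]
clutch [ 0.5024  0.1949 -3.0756  0.0601  0.0213  0.021 ] 2 spread [0.0024 0.0014]
yaw 3.207592756515465 1.7048036732051033
hit False
grip t58.8 pos [0.5032 0.1951 0.006 ] yaw -3.076 open 0.0172 gf 59 F [-1.1 -0.3  6.9]
lift t59.4 pos [0.5018 0.1947 0.0991] yaw -3.076 open 0.0169 gf 59 F [ 0.5  0.  -1.9]
hit True
down t61.7 pos [ 0.5041 -0.0841  0.01  ] yaw 1.705 open 0.0168 gf 59 F [-1.1  1.4  6.3]
ruler [0.3932 0.191  2.8713 0.0931 0.0218 0.0084] 2 spread [0.0011 0.0026]
yaw 2.8712923388521037 1.7048036732051033
hit False
grip t69.4 pos [0.3939 0.1912 0.003 ] yaw 2.871 open 0.0170 gf 58 F [-1.6 -0.6  5.5]
lift t70.1 pos [0.3927 0.1909 0.0993] yaw 2.871 open 0.0171 gf 59 F [ 0.  -0.4 -0.5]
hit True
down t72.1 pos [0.4922 0.0052 0.007 ] yaw 1.705 open 0.0168 gf 59 F [-0.9  0.8  5.4]
end t75.6 pos [ 0.3009 -0.5492  0.2996] yaw 0.362 open 0.0360 gf 0 F [ 0.8 -0.2  0. ]
```

View pics/t3.png

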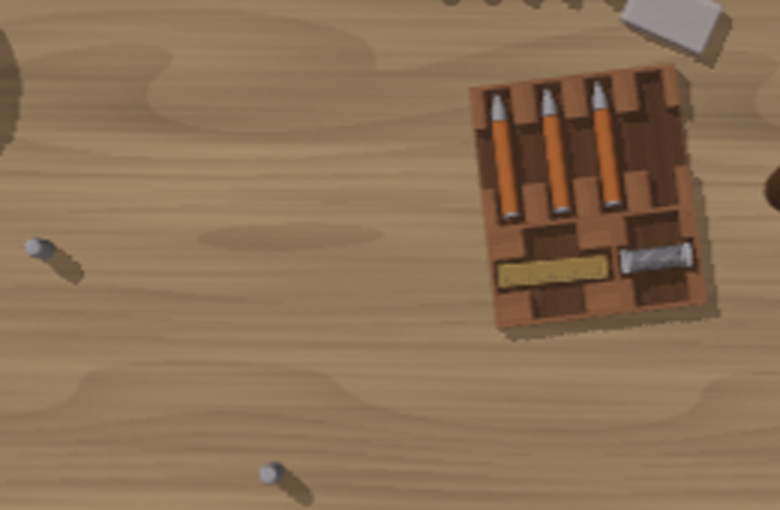

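All parts sit in their compartments: barrels at (505,155), (555,150) and (607,145) with noses up, the ruler at (552,272) and the clutch at (657,257). I'll check heights and pots, and look once more for a hidden fourth barrel.

```bash
python3 - <<'E'
from h import *
np.set_printoptions(precision=4,suppress=True)
V=views()
for k in SLOT:
    p=slot(k); print(k,[np.percentile(W[np.hypot(W[...,0]-p[0],W[...,1]-p[1])<.006][:,2],70).round(4) for im,W in V.values()])
for n,(im,W) in V.items():
    for z in(.05,.074,.098):
        m=(abs(W[...,2]-z)<.005)&(np.hypot(W[...,0]-.394,W[...,1]+.287)<(.06 if z<.06 else .04)); p=W[m]; c,q=cv2.minEnclosingCircle(p[:,:2].astype(np.float32)); print(n,np.array([*c,q,np.median(p[:,2])]))
im=np.vstack([V['top'][0],V['scene'][0]])[:,:,::-1]; cv2.imwrite('pics/end.png',cv2.resize(im,(480,600),interpolation=cv2.INTER_AREA))
E
```

```text
s1 [np.float64(0.0186), np.float64(0.0175)]
s2 [np.float64(0.0195), np.float64(0.0179)]
s3 [np.float64(0.018), np.float64(0.018)]
s4 [np.float64(0.0047), np.float64(0.0053)]
ruler [np.float64(0.0108), np.float64(0.0097)]
clutch [np.float64(0.0249), np.float64(0.0259)]
top [ 0.3938 -0.2865  0.0466  0.0494]
top [ 0.3934 -0.2873  0.0313  0.0733]
top [ 0.3936 -0.2866  0.02    0.0972]
scene [ 0.3937 -0.2865  0.0477  0.0494]
scene [ 0.3939 -0.2877  0.0318  0.0738]
scene [ 0.3947 -0.2869  0.021   0.0972]
```

View pics/end.png

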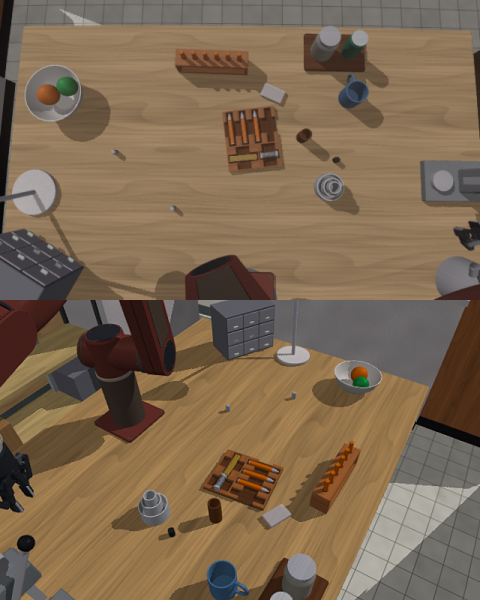

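No loose barrel remains in either view, the tray at (252,140) is filled, and the pots at (329,187) are nested. All heights match expectations, so I'm handing in.

```bash
python3 -c "
from h import *
print(job_done())"
```

```text
the job is handed in; nothing more can be done
None
```

I handed the job in with the three pots nested and the three loose barrels, ruler and clutch each in its own compartment, noses away from the ruler and clutch end; final heights and positions measured as expected, but no verdict came back.

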